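# Mix the specimen and present it to the code reader

## Robot

A 6-joint arm with a two-finger parallel gripper is mounted at the origin on the work surface. World frame = base frame: x ahead of the robot, y to its left, z up, the work surface at z = 0. Lengths are in mm, angles in rad, forces in N, time in s.
With the tool pointing down it reaches from about 325 to 850 mm from the base axis. Payload 15.5 kg.
Tool frame: the origin (TCP) lies on the centre line of the jaws, within the pads' length; the fingertips stand 19 mm ahead of it and the grasp point (between the pads) is the TCP; y points along the fingers, z is the direction in which the jaws open and shut, and the axes are right-handed (so a half turn about y gives the same grasp; the last joint's range is limited). The gripper opens to 91 mm and grips with 3 to 60 N. Pads are 32 mm wide; open, the fingers measure 118 mm over their backs; the gripper's body (76 mm by 178 mm) begins 60 mm behind the grasp point.
Start: joints at [-1.323, 0.494, 1.345, -0, 1.302, -0.096], TCP at [210.08, -588.637, 232.915] pointing down, gripper open.
Joint ranges: [-2.91, 2.91], [-0.82, 2.16], [0.22, 2.67], [-1.22, 4.37], [0.12, 2.79], [-3.08, 3.08]. Speed limits (rad/s): [1.89, 1.89, 2.57, 3.01, 3.01, 3.01].

## Interface

Orientations are given as a rotation vector (axis times angle).
In Python, from station import manip, vision, order, finder gives the robot as it stands. The module is installed in compiled form; this text tells all that it offers.
- The arm moves only by the tool jog_arm, never from a script. Its argument "series" is a list of rows, each a list of 7 numbers: the finger opening in m, from 0 to 0.0912, then the shift along the tool's x, y, z in m, then the turn, a rotation vector about the tool's x, y, z in rad. A call has 1 to 20 rows; each row is the pose to reach, as a shift and turn from the pose commanded when the call began, along the tool's axes at that moment; what a row does not reach only later rows make up. A row lasts 1/10 s, in which the tool goes at most 50 mm and 8.59 degrees, less where a joint would pass 70% of its speed; a pose out of reach is approached as far as the arm can. A call with a gripper value outside its range is refused whole. The fingers move at their own pace and stop on an object; "grip_force" is the grip in N (left out, the last holds). Time passes only in rows, so rows that repeat a pose let the fingers close. It gives the time, the measured TCP pose, the force and the opening at its end, in the units of the state.
- manip.observe(): the state, without advancing time (a new reading comes with each control period).
- vision.camera(name): name is "scene" or "side" or "wrist"; returns a dict with "image" (384x512x3 uint8, red, green, blue), "vertical_fov" (degrees; the focal length in pixels is half the picture's height over the tangent of half this angle, whatever the lens; pixels are square), "cx", "cy" (the principal point, pixels), "R" (3x3) and "t" (3): a world point X has camera coordinates R X + t. Camera axes: x right, y down, z forward; pixel columns grow to the right and rows downward; lengths in mm; the calibration is good to about 2 mm. The wrist camera is an equidistant fisheye: a pixel r from the principal point sees the ray r / f radians off the axis. A picture is of the moment at which its call begins. There is no depth.
- order.finish_job(): hands the job in, once; it reports no verdict.
Trained networks look in a picture, given as the dict that the camera call returned (one of the last four; its "shot" number tells which), for a name from the list of things; names that differ only in an ending like _2 or _b are one class to them, and where a whole thing is asked for, a point or a joint stands for the part that bears it (a point fixed in the world has none). Each returns a list of dicts, best first, with "score" (0 to 1); they miss things now and then, are a little off and sometimes report something else, mostly with a low value. They report only what shows in the picture. A call takes as long as a camera call. They do not tell look-alikes from the thing itself.
- finder.spot_in(picture, target): "xyz" ([x, y, z] in mm, in the coordinates of the camera as it stood for that picture, good to about 4 mm: the middle of the surface that is visible of it).
- finder.masks_of(picture, target): "pixels" (384x512 bool, what is visible of it).
- finder.pinpoint(picture, target): "xyz" ([x, y, z] in mm, in the coordinates of the camera as it stood for that picture, good to about 4 mm: a listed point, or the origin of a listed thing).
The state is a dict: "clock": time; "qpos": joint angles; "qd": joint speeds; "tau": joint torques, N m; "eef_pos": TCP position; "orientation": TCP orientation; "ft_force": force on the tool from outside, world axes, zero at the start; "wrist_torque": the same for the moment, N m; "finger_gap": finger opening in mm.
Only numpy, scipy, OpenCV 4.12 (cv2) and the standard library are available. Lean on these libraries where they do the work, as an engineer would, in place of code of your own. Each camera call takes 0.05 s, during which the arm holds its last target.

## Task

Pick up the flat rectangular specimen bottle, and press it upright onto the middle of the mixer's round sprung pad until the pad is fully down, keeping it down for about a second. Then carry the bottle over the splash screen to the code reader and finish while still holding it: upright and still, hovering about 1 cm above the reader's window, centred on it, with the long side of the bottle's base along the long side of the window. Never touch the reader, the screen or the tube rack, and leave the other containers where they stand.

Things in the scene. Friction and masses are not known exactly. Their poses are not given: they have to be found in the camera images.
- bottle: the specimen bottle to handle: white, flat rectangular body 56 mm (its x) by 34 mm (its y) with straight sides from 0 to 90 mm height, then a round grey screw cap 31 mm in diameter from 95 to 115 mm. About 0.15 kg (varies). Stands upright and loose on the desk between the splash screen and the tube rack. Origin: centre of its underside; z up to the cap. Front and back are alike.
- mixer: touch mixer, fixed: white box 140 x 120 mm, 60 mm high, with a round black sprung rubber pad on the middle of its top. It is on the left or on the right side of the desk, beyond the screen or the rack. Origin: centre of its underside on the desk; z up
- pad_top (a point): centre of the upper face of the mixer's round pad (72 mm in diameter, flat); 75 mm above the desk when up, 67 mm when fully down; moves with the pad
- mixer_pad (a joint): how far the mixer's pad is pressed down, m: 0 up, 0.008 fully down against a hard stop. Spring: starts to move at about 4 N, about 11 N when fully down; the bottle's own weight does not move it; it comes up again when released
- reader: contactless code reader, fixed: grey box 130 (its x) x 110 mm (its y), 46 mm high, with a dark window in its top. On the side of the desk opposite to the mixer. Origin: centre of its underside on the desk; z up
- window (a point): centre of the reader's window, at the level of the reader's top surface, 46 mm above the desk; z up. The black window is a rectangle 60 mm along its x by 38 mm along its y, in an aluminium surround; the bottle's x must lie along the window's x (either way round)
- screen: splash screen, fixed: upright white plate 340 mm long (its x), 9 mm thick at the top, 110 mm high, on two feet 30 x 56 mm, 8 mm high, near its ends. Origin: centre of its underside on the desk. Stands to one side of the bottle, with its length roughly along the desk's x, between mixer and reader
- rack: tube rack with capped tubes, loose, 0.6 kg: 260 mm long (its x), 56 mm wide (its y), tubes reach 100 mm height. Origin: centre of its underside on the desk. Stands to the other side of the bottle, between mixer and reader
- jar: bystander: round lidded jar 60 mm in diameter, 65 mm high; origin: centre of its underside
- round_bottle: bystander: round amber bottle 50 mm in diameter, 120 mm high; origin: centre of its underside
There are look-alikes about, which are no part of the job. Leave any black or green look-alike of the bottle alone.

How it is judged (in metres and radians):
On the way, in this order (a step that is already met when the one before it is completed fails the run):
1. the held bottle, upright on the middle of the pad (within 18 mm), presses it fully down (7 mm or more) for 0.7 s (value of joint mixer_pad above 0.007 m and contact force between bottle and mixer above 4 N and contact force between the fingers and bottle above 1 N and horizontal distance between bottle and pad_top below 0.018 m and angle between bottle's own z axis and vertical below 0.15 rad), for 0.7 s.
2. the bottle is carried over the splash screen (its base above the screen's top edge while passing it) (z of bottle in the frame of screen above 0.108 m and y of bottle in the frame of screen between -0.05 and 0.05 m and x of bottle in the frame of screen between -0.2 and 0.2 m).
At the end, for the whole second after the job is handed in: the robot holds the bottle still in the air with its underside 4 to 18 mm above the reader's window, within 8 mm of its centre, its long side within 8 degrees of the window's long side, upright within 7 degrees, touching nothing but the gripper; the mixer's pad is up again (z of bottle in the frame of window between 0.004 and 0.018 m and horizontal distance between bottle and window below 0.008 m and angle between the x axis of bottle and the x axis of window, either way round below 0.14 rad and angle between bottle's own z axis and vertical below 0.12 rad and linear speed of bottle below 0.02 m/s and contact force between the fingers and bottle above 1 N and contact force between bottle and reader below 0.1 N and value of joint mixer_pad below 0.002 m); the arm keeps its last pose, push and grip.
It fails at once if the bottle or the robot touches the splash screen (contact force between any of bottle, the fingers, the arm and screen above 1 N).
It fails at once if the bottle or the robot touches the tube rack (contact force between any of bottle, the fingers, the arm and rack above 1 N).
It fails at once if the bottle or the robot touches the reader (contact force between any of bottle, the fingers, the arm and reader above 0.5 N).
It fails at once if the round jar, the round bottle or the tube rack is shifted by more than 2 cm (distance of any of jar, round_bottle, rack from where it was at the start of the episode above 0.02 m).
It also fails if it takes over 64 s, if anything falls off the work surface, if the arm or the gripper's body presses on something with over 40 N, if the wrist force passes 120 N, or if a joint passes its speed limit or range.

## Working session

There is one attempt and no reset: what is moved stays moved. The work goes in short steps, Python scripts to look and compute and a tool call to move; the robot and the scene stay as the last step left them, time stands still between calls to the robot, and variables do not carry over. Pictures are saved under pics/ and viewed, and the job is handed in when it is done.

Besides the shell and the picture viewer there is one more tool, called after "Emit:" as name(argument=value, ...) on one line, values as JSON. jog_arm: Moves the arm, as the interface text tells. Its arguments: {"type":"object","properties":{"series":{"type":"array","items":{"type":"array","items":{"type":"number"}}},"grip_force":{"type":"number"}},"required":["series"]}

```bash
mkdir -p pics; cat > h.py <<'E'
import numpy as np, cv2
from station import manip, vision, order, finder
from scipy.spatial.transform import Rotation as Rot
def save(p,n): cv2.imwrite('pics/'+n+'.png', p['image'][:,:,::-1])
def w(p,c): return np.array(p['R']).T@(np.array(c)-np.array(p['t']))
def f(p): return 192/np.tan(np.radians(p['vertical_fov'])/2)
def px(p,X):
    c=np.array(p['R'])@np.array(X)+np.array(p['t']); F=f(p); return p['cx']+F*c[0]/c[2], p['cy']+F*c[1]/c[2]
def ray(p,u,v,z):
    F=f(p); d=np.array([(u-p['cx'])/F,(v-p['cy'])/F,1.]); R=np.array(p['R']); o=-R.T@np.array(p['t']); d=R.T@d
    return o+d*(z-o[2])/d[2]
E
python3 - <<'E'
from h import *
print(manip.observe())
for n in ['scene','side']:
    p=vision.camera(n); save(p,n+'0')
    print(n,p['vertical_fov'],p['cx'],p['cy'],w(p,[0,0,0]).round())
    for t in ['bottle','mixer','pad_top','reader','window','screen','rack','jar','round_bottle']:
        for r in finder.pinpoint(p,t)[:4]:
            x=w(p,r['xyz']); print(t,round(r['score'],2),x.round(0),np.round(px(p,x)))
E
```

```text
{'clock': 0.0, 'qpos': array([-1.32348794e+00,  4.94165859e-01,  1.34612918e+00,  6.79744920e-06,
        1.30249131e+00, -9.55048660e-02]), 'qd': array([ 0.0004822 ,  0.00045813,  0.00061914, -0.00056   ,  0.0017154 ,
        0.00051785]), 'tau': array([ 3.14204546e-03, -8.78809690e+01, -3.81858623e+01,  7.09246262e-02,
        5.30650222e-02, -1.11544059e-04]), 'eef_pos': array([ 210.00156865, -588.28805578,  232.34968323]), 'orientation': array([-0.35240625,  2.03653155, -2.03407196]), 'ft_force': array([0.24977244, 0.79042214, 0.04374795]), 'wrist_torque': array([-0.02226571, -0.02688766, -0.05044706]), 'finger_gap': 91.41737239928379}
scene 53.34026058551701 261.7791426302466 185.32410008456537 [1014.  450.  799.]
bottle 0.93 [361. -24.   0.] [300. 165.]
bottle 0.84 [458. -20.  -3.] [278. 183.]
bottle 0.65 [419.  66.   5.] [311. 191.]
mixer 0.77 [ 464. -313.   -6.] [210. 136.]
pad_top 0.78 [ 464. -316.   80.] [207. 114.]
reader 0.73 [453. 358.  -0.] [395. 266.]
screen 0.85 [ 567. -151.    3.] [218. 177.]
rack 0.62 [521. 165.   2.] [315. 234.]
jar 0.89 [698.  35.   0.] [228. 245.]
round_bottle 0.81 [750. 264.   0.] [281. 325.]
side 56.02664408137697 249.41048311931857 192.41763192304936 [ 462. -859.  672.]
bottle 0.77 [421.  63.   2.] [201. 201.]
bottle 0.71 [461. -21.   3.] [214. 217.]
bottle 0.63 [364. -20.  -3.] [181. 220.]
bottle 0.59 [ 462. -316.   78.] [217. 275.]
mixer 0.92 [ 463. -315.   -1.] [219. 299.]
pad_top 0.67 [ 463. -318.   77.] [218. 276.]
reader 0.74 [450. 356.   2.] [208. 156.]
window 0.93 [458. 361.  45.] [210. 145.]
screen 0.89 [ 568. -150.   -3.] [256. 247.]
rack 0.76 [524. 164.  -0.] [231. 183.]
round_bottle 0.86 [752. 263.  -1.] [292. 166.]
```

View pics/scene0.png

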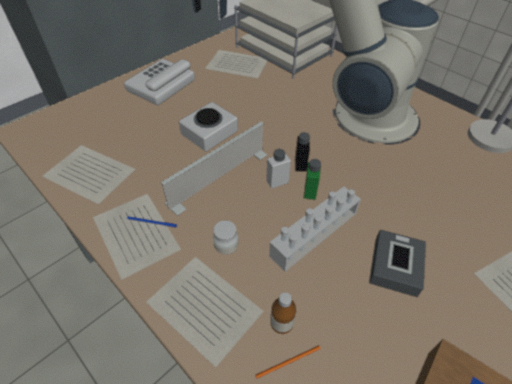

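View pics/side0.png

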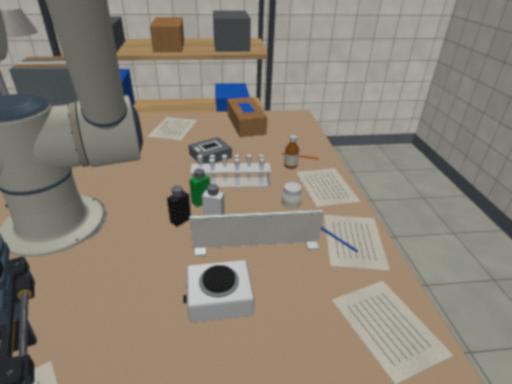

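```bash
python3 - <<'E'
import cv2
a=cv2.imread('pics/scene0.png')[95:225,225:365]; b=cv2.imread('pics/side0.png')[140:270,140:280]
cv2.imwrite('pics/crop0.png',cv2.hconcat([cv2.resize(a,(400,371),interpolation=3),cv2.resize(b,(400,371),interpolation=3)]))
E
```

```text
(no output)
```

View pics/crop0.png

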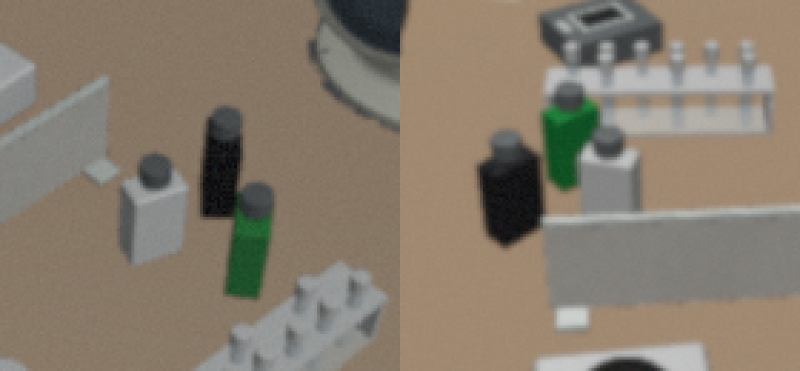

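Three look-alikes: the white bottle is at scene (278,168) and side (213,200). The black one is at scene (302,152) and the green one at (313,180). White flat body with a grey cap fits the description, and the crop confirms it: the target is the bottle near (460,-20) mm. Next I'll fit poses, especially yaw.

```bash
cat > fit.py <<'E'
from h import *
from scipy.optimize import minimize
def box(a,b,z0,z1): return np.array([[sx*a/2,sy*b/2,z] for sx in(-1,1) for sy in (-1,1) for z in (z0,z1)])
def cyl(d,z0,z1): t=np.linspace(0,2*np.pi,24,endpoint=False); return np.vstack([np.c_[d/2*np.cos(t),d/2*np.sin(t),0*t+z] for z in (z0,z1)])
M={'bottle':[box(56,34,0,90),cyl(31,90,115)],'mixer':[box(140,120,0,60)],'reader':[box(130,110,0,46)],'screen':[box(340,9,0,110)],'rack':[box(260,56,0,80)]}
S=4
def sil(p,parts,x,y,yaw):
    c,s=np.cos(yaw),np.sin(yaw); im=np.zeros((384*S,512*S),np.uint8)
    for P in parts:
        X=P@np.array([[c,s,0],[-s,c,0],[0,0,1]])+[x,y,0]
        u=np.array([px(p,q) for q in X]); u=((u+.5)*S).astype(np.int32)
        cv2.fillConvexPoly(im,cv2.convexHull(u),1)
    return cv2.resize(im.astype(np.float32),(512,384),interpolation=cv2.INTER_AREA)
def fit(views,parts,x0,y0,yaws):
    """views: list of (pic, mask, ignore)"""
    def cost(q):
        s=0
        for p,m,ig in views:
            a=sil(p,parts,*q[:2],q[2]/100); k=~ig
            s+=1-np.minimum(a,m)[k].sum()/np.maximum(a,m)[k].sum()
        return s
    out=[]
    for yw in yaws:
        r=minimize(cost,[x0,y0,yw*100],method='Nelder-Mead',options=dict(initial_simplex=[[x0,y0,yw*100],[x0+8,y0,yw*100],[x0,y0+8,yw*100],[x0,y0,yw*100+20]],maxiter=120,xatol=.2,fatol=1e-4))
        out.append((round(r.fun,3),r.x[:2].round(1),round(r.x[2]/100,3)))
    return sorted(out,key=lambda o:o[0])
E
python3 - <<'E'
from fit import *
T=Rot.from_rotvec(manip.observe()['orientation']).as_matrix(); print(T.round(3))
ps={n:vision.camera(n) for n in('scene','side')}
def mk(p,t,x):
    best=None
    for r in finder.masks_of(p,t):
        m=r['pixels']; v,u=np.nonzero(m); d=np.hypot(u.mean()-px(p,x)[0],v.mean()-px(p,x)[1])
        if best is None or d<best[0]: best=(d,m,r['score'])
    return best
C={'bottle':(460,-20,57),'mixer':(463,-315,30),'reader':(452,357,23),'screen':(567,-151,55)}
for t,x in C.items():
    vs=[]
    for n in ps:
        b=mk(ps[n],t,x)
        if b is None or b[0]>40: print(t,n,'none'); continue
        print(t,n,round(b[0],1),b[2],b[1].sum()); ig=np.zeros((384,512),bool)
        if t=='bottle' and n=='side': ig[213:]=True
        vs.append((ps[n],b[1].astype(np.float32),ig))
    for sub,name in ((vs,'all'),(vs[:1],'scene'),(vs[1:],'side')):
        if sub: print('  ',name,fit(sub,M[t],x[0],x[1],np.arange(-.6,2.5,.52) if t!='screen' else [-.2,0.,.2])[:3])
E
```

```text
[[-0.942  0.     0.336]
 [-0.336  0.    -0.942]
 [-0.    -1.    -0.   ]]
bottle scene 1.4 0.59 752
bottle side 1.6 0.82 614
   all [(np.float64(0.126), array([460. , -25.9]), np.float64(-0.271)), (np.float64(0.126), array([460.1, -25.8]), np.float64(-0.275)), (np.float64(0.127), array([459.7, -25.8]), np.float64(2.882))]
   scene [(np.float64(0.063), array([458.1, -26.7]), np.float64(-0.268)), (np.float64(0.063), array([458.5, -26.4]), np.float64(-0.299)), (np.float64(0.068), array([458.9, -26.9]), np.float64(-0.245))]
   side [(np.float64(0.048), array([460.3, -24.6]), np.float64(-0.253)), (np.float64(0.057), array([459.5, -24.1]), np.float64(0.234)), (np.float64(0.059), array([459.1, -21.1]), np.float64(0.264))]
mixer scene 0.9 0.79 1860
mixer side 1.4 0.57 3761
   all [(np.float64(0.154), array([ 464.4, -316.5]), np.float64(0.028)), (np.float64(0.154), array([ 464.2, -316. ]), np.float64(0.024)), (np.float64(0.158), array([ 463.5, -316.8]), np.float64(0.036))]
   scene [(np.float64(0.078), array([ 461. , -319.3]), np.float64(-0.016)), (np.float64(0.078), array([ 461.5, -319.9]), n
[... 899 characters left out ...]
 362.1]), np.float64(0.371))]
screen scene 6.0 0.84 3163
screen side 1.1 0.61 4447
   all [(np.float64(0.206), array([ 569.1, -149.9]), np.float64(-0.004)), (np.float64(0.206), array([ 568.8, -149.8]), np.float64(-0.004)), (np.float64(0.208), array([ 569.1, -149.3]), np.float64(-0.001))]
   scene [(np.float64(0.119), array([ 569.5, -149.8]), np.float64(-0.001)), (np.float64(0.119), array([ 569.2, -149.4]), np.float64(0.001)), (np.float64(0.12), array([ 569. , -149.9]), np.float64(0.005))]
   side [(np.float64(0.088), array([ 568.3, -149.2]), np.float64(-0.016)), (np.float64(0.088), array([ 568.8, -149.5]), np.float64(-0.008)), (np.float64(0.088), array([ 569. , -149.3]), np.float64(-0.007))]
```

```bash
cat >> h.py <<'E'
def go(x,y,z,psi,cmd=None):
    """shift/turn in tool axes from now to target (tool down, jaw axis yaw psi)"""
    s=manip.observe(); T=Rot.from_rotvec(s['orientation']).as_matrix()
    c,si=np.cos(psi),np.sin(psi); z_=np.array([c,si,0]); y_=np.array([0,0,-1.]); G=np.c_[np.cross(y_,z_),y_,z_]
    d=T.T@(np.array([x,y,z])-s['eef_pos'])/1000; r=Rot.from_matrix(T.T@G).as_rotvec()
    print('t',round(s['clock'],2),'pos',s['eef_pos'].round(1),'psi',round(float(np.arctan2(T[1,2],T[0,2])),4),'shift',d.round(4),'turn',r.round(4)); return d,r
E
python3 - <<'E'
from h import *
go(459,-25,250,-1.84)
E
```

```text
t 1.5 pos [ 210.1 -588.6  232.9] psi -1.228 shift [-0.4239 -0.0171 -0.4472] turn [ 0.     0.612 -0.   ]
```

Emit:
jog_arm(series=[[0.07,-0.02,-0.017,-0.022,0,0.03,0],[0.07,-0.06,-0.017,-0.063,0,0.09,0],[0.07,-0.09,-0.017,-0.095,0,0.13,0],[0.07,-0.12,-0.017,-0.127,0,0.17,0],[0.07,-0.15,-0.017,-0.158,0,0.22,0],[0.07,-0.18,-0.017,-0.19,0,0.26,0],[0.07,-0.21,-0.017,-0.222,0,0.3,0],[0.07,-0.24,-0.017,-0.253,0,0.35,0],[0.07,-0.27,-0.017,-0.285,0,0.39,0],[0.07,-0.3,-0.017,-0.316,0,0.43,0],[0.07,-0.33,-0.017,-0.348,0,0.48,0],[0.07,-0.36,-0.017,-0.38,0,0.52,0],[0.07,-0.39,-0.017,-0.411,0,0.56,0],[0.07,-0.41,-0.017,-0.433,0,0.59,0],[0.07,-0.424,-0.017,-0.447,0,0.612,0],[0.07,-0.424,-0.017,-0.447,0,0.612,0],[0.07,-0.424,-0.017,-0.447,0,0.612,0]])

```text
clock: 3.2
eef_pos: [459.1, -25.1, 249.9]
orientation: [-0.28, -2.078, 2.079]
ft_force: [0.0, -0.8, -0.1]
finger_gap: 70.0
```

```bash
python3 - <<'E'
from h import *
p=vision.camera('wrist'); save(p,'wrist1'); print(p['vertical_fov'],p['cx'],p['cy'],w(p,[0,0,0]),np.array(p['R']).round(3))
go(459,-25,250,-1.84)
for t in ['bottle']:
    for r in finder.pinpoint(p,t): print(r['score'],w(p,r['xyz']).round(1))
E
```

```text
65.70646984690485 257.8111519933086 194.39694060670828 [540.03350656 -47.16815132 402.77864421] [[-0.264 -0.964  0.   ]
 [-0.921  0.252  0.296]
 [-0.286  0.078 -0.955]]
t 3.25 pos [458.9 -25.5 249.9] psi -1.8394 shift [ 0.0001 -0.0001 -0.0005] turn [-0.0002  0.0006  0.0001]
0.85 [ 3.63e+02 -2.13e+01  3.00e-01]
0.62 [454.8 -24.6  -0.6]
0.56 [423.3  65.3   4. ]
```

View pics/wrist1.png

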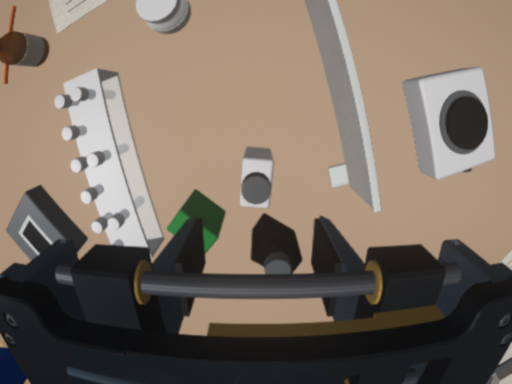

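The wrist view shows the white bottle at (256,178), nearly square to the jaws. The green one is at (197,220), the black one at (276,245), the screen on the right and the rack on the left. I'll fit the bottle in the fisheye picture.

```bash
cat >> h.py <<'E'
_px=px
def fpx(p,X):
    c=np.array(p['R'])@np.array(X)+np.array(p['t']); r=np.hypot(c[0],c[1]); th=np.arctan2(r,c[2]); return p['cx']+f(p)*th*c[0]/r, p['cy']+f(p)*th*c[1]/r
def px(p,X): return fpx(p,X) if p.get('fish') else _px(p,X)
def fray(p,u,v,z):
    a=np.array([u-p['cx'],v-p['cy']])/f(p); th=np.hypot(*a); d=np.r_[a/th*np.sin(th),np.cos(th)]
    R=np.array(p['R']); o=-R.T@np.array(p['t']); d=R.T@d; return o+d*(z-o[2])/d[2]
E
python3 - <<'E'
from fit import *
p=vision.camera('wrist')
ms=finder.masks_of(p,'bottle'); p['fish']=1
for r in ms:
    m=r['pixels']; v,u=np.nonzero(m); print(r['score'],u.mean(),v.mean(),m.sum())
    if np.hypot(u.mean()-256,v.mean()-178)<12:
        vs=[(p,m.astype(np.float32),np.zeros((384,512),bool))]
        o=fit(vs,M['bottle'],459,-25,[-.4,-.27,-.1]); print(o)
        q=o[0]; s=sil(p,M['bottle'],*q[1],q[2]); im=p['image'][:,:,::-1].copy()
        for k,c in ((m,(0,0,255)),(s>.5,(0,255,0))):
            cs,_=cv2.findContours(k.astype(np.uint8),0,1); cv2.drawContours(im,cs,-1,c,1)
        cv2.imwrite('pics/fit1.png',cv2.resize(im[120:250,170:340],None,fx=4,fy=4))
E
```

```text
0.8 200.26514657980456 216.4657980456026 1535
0.65 255.40738668158926 177.3206491326245 1787
[(np.float64(0.055), array([459.2, -22.5]), np.float64(-0.355)), (np.float64(0.057), array([459.6, -22.8]), np.float64(-0.348)), (np.float64(0.058), array([459.4, -22.7]), np.float64(-0.347))]
0.56 273.9727390739939 246.32366940718305 2311
```

View pics/fit1.png

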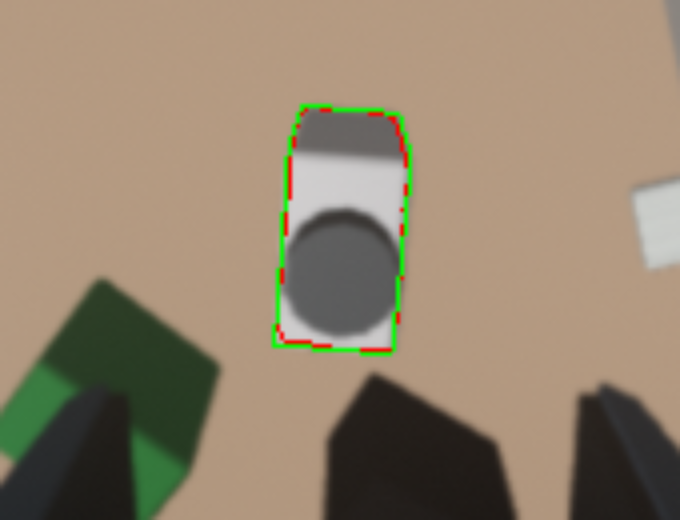

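```bash
python3 - <<'E'
from h import *
go(459.4,-22.9,68,-1.92)
E
```

```text
t 3.4 pos [458.9 -25.9 250. ] psi -1.8409 shift [ 0.0004  0.182  -0.003 ] turn [-0.0001  0.0791 -0.    ]
```

Emit:
jog_arm(series=[[0.07,0.0005,0.0,-0.003,0,0.079,0],[0.07,0.0005,0.02,-0.003,0,0.079,0],[0.07,0.0005,0.045,-0.003,0,0.079,0],[0.07,0.0005,0.07,-0.003,0,0.079,0],[0.07,0.0005,0.095,-0.003,0,0.079,0],[0.07,0.0005,0.12,-0.003,0,0.079,0],[0.07,0.0005,0.14,-0.003,0,0.079,0],[0.07,0.0005,0.16,-0.003,0,0.079,0],[0.07,0.0005,0.175,-0.003,0,0.079,0],[0.07,0.0005,0.182,-0.003,0,0.079,0],[0.07,0.0005,0.182,-0.003,0,0.079,0],[0.07,0.0005,0.182,-0.003,0,0.079,0]])

```text
clock: 4.6
eef_pos: [459.7, -22.4, 68.4]
orientation: [-0.358, -2.032, 2.032]
ft_force: [0.0, 0.6, 0.2]
finger_gap: 70.0
```

```bash
python3 - <<'E'
from h import *
p=vision.camera('wrist'); save(p,'wrist2'); go(459.4,-22.9,68,-1.92)
E
```

```text
t 4.65 pos [459.9 -22.3  68.6] psi -1.9193 shift [0.0002 0.0006 0.0007] turn [ 0.0002  0.0007 -0.001 ]
```

View pics/wrist2.png

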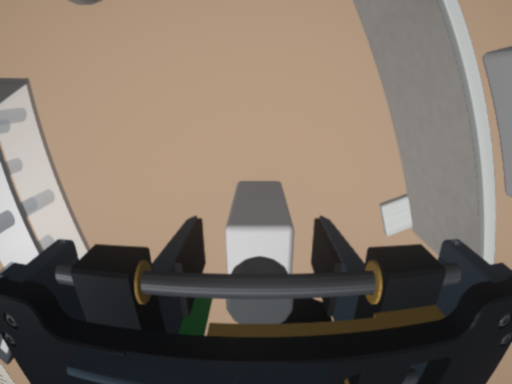

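The bottle at (260,250) sits centred and square between the fingers at x≈190 and 325. Closing with 40 N.

Emit:
jog_arm(series=[[0.03,0,0,0,0,0,0],[0.03,0,0,0,0,0,0],[0.03,0,0,0,0,0,0],[0.03,0,0,0,0,0,0],[0.03,0,0,0,0,0,0],[0.03,0,0,0,0,0,0],[0.03,0,0,0,0,0,0],[0.03,0,0,0,0,0,0],[0.02,0,0,0,0,0,0],[0.02,0,0,0,0,0,0]], grip_force=40)

```text
clock: 5.65
eef_pos: [459.4, -22.1, 67.9]
orientation: [-0.357, -2.032, 2.032]
ft_force: [-0.9, 1.1, 1.5]
finger_gap: 33.8
```

```bash
python3 - <<'E'
from h import *
print(manip.observe()['finger_gap']); go(459.4,-22.9,240,-1.92)
E
```

```text
33.835803509200865
t 5.65 pos [459.4 -22.1  67.9] psi -1.919 shift [-0.0002 -0.1721  0.0008] turn [0.     0.001  0.0001]
```

Emit:
jog_arm(series=[[0.02,0,-0.005,0,0,0,0],[0.02,0,-0.015,0,0,0,0],[0.02,0,-0.035,0,0,0,0],[0.02,0,-0.055,0,0,0,0],[0.02,0,-0.08,0,0,0,0],[0.02,0,-0.105,0,0,0,0],[0.02,0,-0.13,0,0,0,0],[0.02,0,-0.15,0,0,0,0],[0.02,0,-0.165,0,0,0,0],[0.02,0,-0.172,0,0,0,0],[0.02,0,-0.172,0,0,0,0],[0.02,0,-0.172,0,0,0,0]])

```text
clock: 6.85
eef_pos: [459.1, -22.0, 239.6]
orientation: [-0.357, -2.032, 2.032]
ft_force: [-0.4, -0.7, -1.4]
finger_gap: 33.9
```

```bash
python3 - <<'E'
from fit import *
s=manip.observe(); print(s['finger_gap'],s['ft_force'])
p=vision.camera('side'); save(p,'side2')
q=vision.camera('wrist'); save(q,'wrist3'); q['fish']=1
for r in finder.pinpoint(q,'pad_top'): print('pad',r['score'],w(q,r['xyz']).round(1))
r=finder.masks_of(q,'mixer')[0]; v,u=np.nonzero(r['pixels']); print(r['score'],u.mean(),v.mean())
im=q['image'].astype(int).sum(2)
go(464,-316,240,-1.92)
E
```

```text
33.90881483953277 [-0.37342506 -0.67255223 -1.43548898]
pad 0.58 [ 461.  -316.2   73.2]
0.64 452.782440963292 104.98608837970541
t 7.05 pos [459.1 -22.1 239.3] psi -1.919 shift [-0.1049 -0.0008  0.2746] turn [-0.0002  0.001   0.0013]
```

View pics/side2.png

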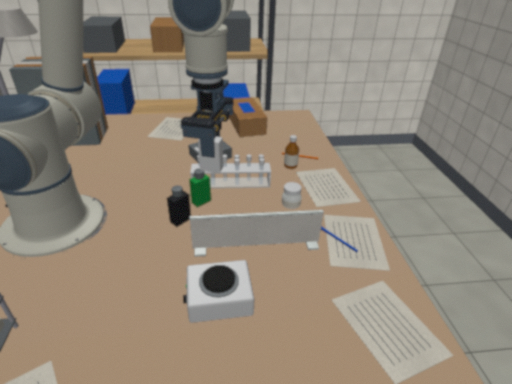

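View pics/wrist3.png

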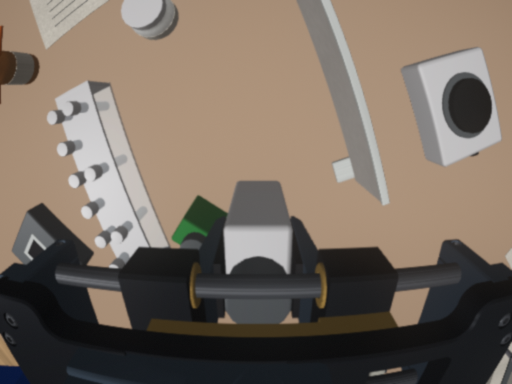

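Lifted: the bottle is gripped at 33.9 mm and hangs clear of the desk at side (210,155). Next, over the screen to above the pad.

Emit:
jog_arm(series=[[0.02,-0.003,0,0.008,0,0,0],[0.02,-0.01,0,0.026,0,0,0],[0.02,-0.019,0,0.05,0,0,0],[0.02,-0.029,0,0.077,0,0,0],[0.02,-0.04,0,0.105,0,0,0],[0.02,-0.051,0,0.135,0,0,0],[0.02,-0.062,0,0.164,0,0,0],[0.02,-0.072,0,0.19,0,0,0],[0.02,-0.082,0,0.216,0,0,0],[0.02,-0.09,0,0.24,0,0,0],[0.02,-0.098,0,0.258,0,0,0],[0.02,-0.102,0,0.27,0,0,0],[0.02,-0.104,0,0.275,0,0,0],[0.02,-0.104,0,0.275,0,0,0],[0.02,-0.104,0,0.275,0,0,0]])

```text
clock: 8.55
eef_pos: [463.4, -315.3, 239.9]
orientation: [-0.357, -2.033, 2.032]
ft_force: [-0.1, -0.2, -1.5]
finger_gap: 33.6
```

```bash
python3 - <<'E'
from fit import *
s=manip.observe(); print(s['finger_gap'],s['ft_force'])
for n in ('side','scene','wrist'):
    p=vision.camera(n); save(p,n+'4')
    for t in('pad_top','bottle'):
        for r in finder.pinpoint(p,t)[:4]: print(n,t,round(r['score'],2),w(p,r['xyz']).round(1))
go(463,-316,143,-1.92)
a=cv2.imread('pics/side4.png')[180:340,130:310]; b=cv2.imread('pics/scene4.png')[20:180,130:310]
cv2.imwrite('pics/c4.png',cv2.resize(cv2.hconcat([a,b]),None,fx=2.2,fy=2.2))
E
```

```text
33.60863332625535 [-0.06691986 -0.23615705 -1.48819181]
side pad_top 0.59 [ 464.2 -315.9   77.8]
side bottle 0.87 [ 464.3 -315.3  174.8]
side bottle 0.73 [362.2 -23.1  -3.6]
scene pad_top 0.84 [ 463.9 -314.6   78. ]
scene bottle 0.88 [ 3.596e+02 -2.240e+01  1.000e-01]
scene bottle 0.62 [ 460.9 -313.5  172.5]
scene bottle 0.62 [421.3  68.7   4.5]
wrist pad_top 0.62 [ 461.1 -316.3   78.5]
wrist bottle 0.64 [ 458.9 -318.6  171.3]
wrist bottle 0.61 [364.9 -22.7   0.9]
t 9.0 pos [ 463.5 -315.9  240. ] psi -1.9188 shift [0.0004 0.097  0.0002] turn [ 0.      0.0012 -0.0001]
```

View pics/c4.png

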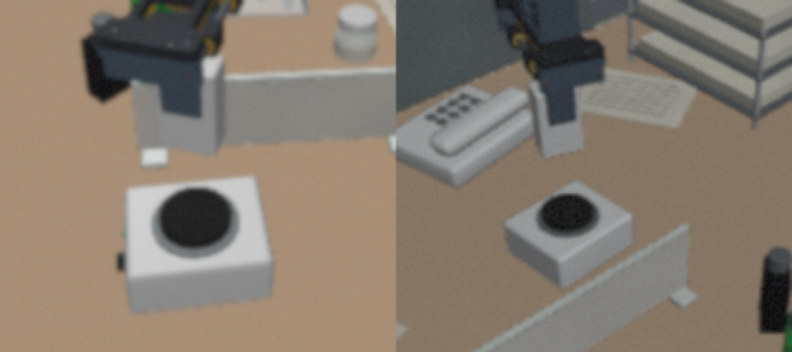

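View pics/wrist4.png

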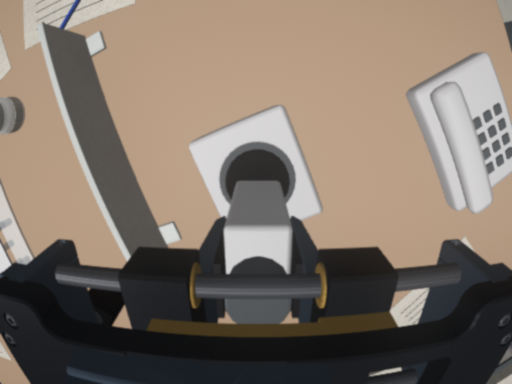

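The bottle hangs over the pad: pad about (463,-316), bottle base about z=172. Descending.

Emit:
jog_arm(series=[[0.02,0,0.004,0,0,0,0],[0.02,0,0.014,0,0,0,0],[0.02,0,0.03,0,0,0,0],[0.02,0,0.048,0,0,0,0],[0.02,0,0.064,0,0,0,0],[0.02,0,0.077,0,0,0,0],[0.02,0,0.086,0,0,0,0],[0.02,0,0.091,0,0,0,0],[0.02,0,0.093,0,0,0,0],[0.02,0,0.095,0,0,0,0],[0.02,0,0.097,0,0,0,0],[0.02,0,0.099,0,0,0,0],[0.02,0,0.101,0,0,0,0],[0.02,0,0.101,0,0,0,0],[0.02,0,0.101,0,0,0,0]], grip_force=50)

```text
clock: 10.5
eef_pos: [463.6, -316.3, 139.3]
orientation: [-0.358, -2.032, 2.033]
ft_force: [-0.7, 0.0, 5.8]
finger_gap: 33.6
```

Emit:
jog_arm(series=[[0.02,0,0.0015,0,0,0,0],[0.02,0,0.003,0,0,0,0],[0.02,0,0.004,0,0,0,0],[0.02,0,0.0045,0,0,0,0],[0.02,0,0.005,0,0,0,0],[0.02,0,0.005,0,0,0,0]])

```text
clock: 11.1
eef_pos: [463.7, -316.3, 134.9]
orientation: [-0.359, -2.032, 2.033]
ft_force: [-2.6, 2.0, 16.8]
finger_gap: 33.8
```

The force is 18 N net, well past the 11 N full-down load, so the pad is on its stop. Holding.

Emit:
jog_arm(series=[[0.02,0,0.0005,0,0,0,0],[0.02,0,0.0005,0,0,0,0],[0.02,0,0.0005,0,0,0,0],[0.02,0,0.0005,0,0,0,0],[0.02,0,0.0005,0,0,0,0],[0.02,0,0.0005,0,0,0,0],[0.02,0,0.0005,0,0,0,0],[0.02,0,0.0005,0,0,0,0],[0.02,0,0.0005,0,0,0,0],[0.02,0,0.0005,0,0,0,0],[0.02,0,0.0005,0,0,0,0],[0.02,0,0.0005,0,0,0,0]])

```text
clock: 12.3
eef_pos: [463.7, -316.3, 134.8]
orientation: [-0.359, -2.032, 2.034]
ft_force: [-4.4, 3.6, 24.8]
finger_gap: 33.7
```

```bash
python3 - <<'E'
from fit import *
for n in ('side','scene'):
    p=vision.camera(n); save(p,n+'5')
    for r in finder.pinpoint(p,'pad_top')[:2]+finder.pinpoint(p,'bottle')[:3]: print(n,round(r['score'],2),w(p,r['xyz']).round(1))
a=cv2.imread('pics/side5.png')[180:340,130:310]; b=cv2.imread('pics/scene5.png')[20:180,130:310]
cv2.imwrite('pics/c5.png',cv2.resize(cv2.hconcat([a,b]),None,fx=2.2,fy=2.2))
s=manip.observe(); print(s['ft_force'],s['wrist_torque'],s['eef_pos'])
E
```

```text
side 0.58 [ 463.9 -317.9   67.2]
side 0.94 [ 465.8 -317.2   70.6]
side 0.67 [358.2 -23.9  -2. ]
side 0.42 [420.5  63.4  -0.8]
scene 0.57 [ 462.4 -318.2   69.4]
scene 0.82 [ 463.  -316.5   66.8]
scene 0.72 [360.2 -22.1  -0.5]
scene 0.71 [419.4  64.6   3.5]
[-3.72597644  3.66927946 24.36635147] [ 1.0265398   1.16450743 -0.0022412 ] [ 463.7269136  -316.33834512  134.82298683]
```

View pics/c5.png

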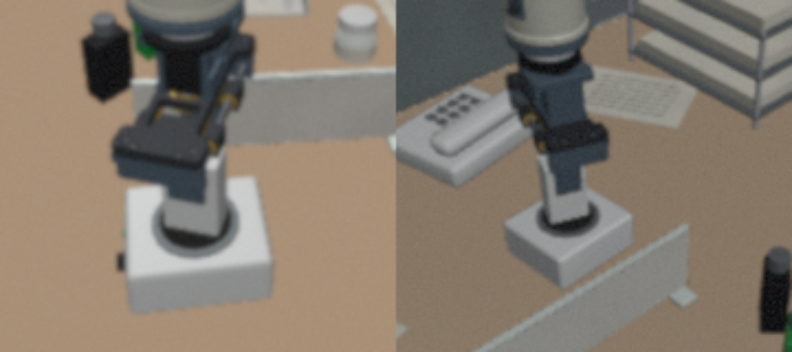

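The pictures put the pad at z≈67–68, so it's fully down with the bottle upright at its middle, and it has been held over 1.2 s. Lifting and crossing the screen.

Emit:
jog_arm(series=[[0.02,0,-0.004,0,0,0,0],[0.02,0,-0.012,0,0,0,0],[0.02,0,-0.025,0,0,0,0],[0.02,0,-0.045,0,0,0,0],[0.02,0,-0.065,0,0,0,0],[0.02,0,-0.085,0,0,0,0],[0.02,0,-0.105,0,0,0,0],[0.02,0,-0.118,0,0,0,0],[0.02,0,-0.125,0,0,0,0],[0.02,0,-0.126,0,0,0,0],[0.02,0,-0.126,0,0,0,0]])

```text
clock: 13.7
eef_pos: [463.2, -315.9, 259.1]
orientation: [-0.357, -2.032, 2.032]
ft_force: [0.2, -0.5, -0.6]
finger_gap: 34.0
```

```bash
python3 - <<'E'
from fit import *
s=manip.observe(); print(s['ft_force'],s['wrist_torque'],s['finger_gap'])
go(457,250,260,-1.12)
p=vision.camera('side'); save(p,'side6')
p=vision.camera('scene'); 
a=cv2.imread('pics/side6.png')[120:300,150:300]; 
b=p['image'][:,:,::-1][220:310,350:450]
cv2.imwrite('pics/c6.png',cv2.hconcat([cv2.resize(a,(375,450)),cv2.resize(b,(400,450))]))
for r in finder.masks_of(p,'window')+finder.masks_of(p,'reader'): 
    v,u=np.nonzero(r['pixels']);print(r['score'],r['pixels'].sum(),u.mean(),v.mean())
E
```

```text
[ 0.21764285 -0.51143487 -0.59958128] [0.04235931 0.03273213 0.01633197] 33.951227285493424
t 13.7 pos [ 463.2 -315.9  259.1] psi -1.919 shift [ 0.199  -0.0007 -0.5299] turn [ 4.00e-04 -7.99e-01  4.00e-04]
0.66 3074 398.1535458685751 262.960962914769
0.96 2907 398.1214310285518 263.4640522875817
```

View pics/c6.png

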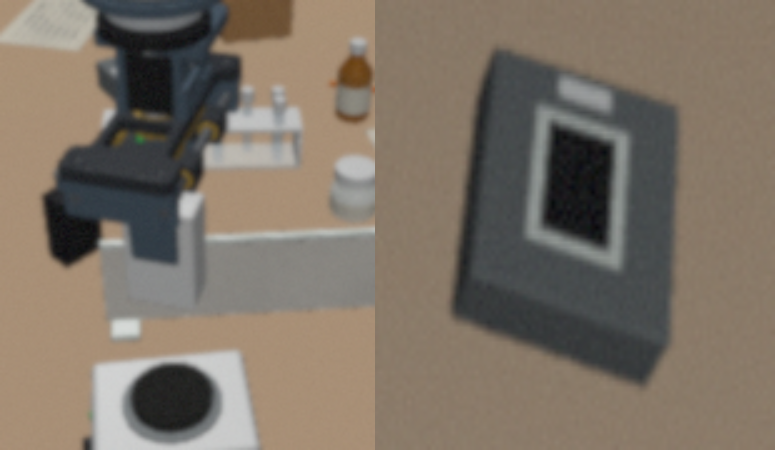

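```bash
python3 - <<'E'
from fit import *
p=vision.camera('scene')
c=np.array([ray(p,u,v,46) for u,v in [(394.25,244.4),(410.25,248.6),(408.25,270),(391.75,265.6)]])
print(c.round(1),c.mean(0)); 
for i in range(4): d=c[(i+1)%4]-c[i]; print(np.hypot(*d[:2]).round(1),np.arctan2(d[1],d[0]).round(3))
E
```

```text
[[437.6 330.2  46. ]
 [420.9 362.6  46. ]
 [473.7 388.6  46. ]
 [490.5 356.7  46. ]] [455.67395573 359.49906992  46.        ]
36.4 2.047
58.9 0.457
36.0 -1.087
59.2 -2.677
```

Emit:
jog_arm(series=[[0.02,0.003,0,-0.008,0,0,0],[0.02,0.009,0,-0.024,0,-0.03,0],[0.02,0.018,0,-0.048,0,-0.07,0],[0.02,0.029,0,-0.077,0,-0.11,0],[0.02,0.041,0,-0.108,0,-0.16,0],[0.02,0.053,0,-0.14,0,-0.21,0],[0.02,0.065,0,-0.172,0,-0.26,0],[0.02,0.077,0,-0.204,0,-0.31,0],[0.02,0.089,0,-0.236,0,-0.36,0],[0.02,0.101,0,-0.268,0,-0.41,0],[0.02,0.113,0,-0.3,0,-0.46,0],[0.02,0.125,0,-0.332,0,-0.51,0],[0.02,0.137,0,-0.364,0,-0.56,0],[0.02,0.149,0,-0.396,0,-0.61,0],[0.02,0.161,0,-0.428,0,-0.66,0],[0.02,0.173,0,-0.46,0,-0.71,0],[0.02,0.184,0,-0.488,0,-0.75,0],[0.02,0.193,0,-0.512,0,-0.78,0],[0.02,0.197,0,-0.524,0,-0.795,0],[0.02,0.199,0,-0.53,0,-0.8,0]])

```text
clock: 15.95
eef_pos: [456.3, 251.1, 259.4]
orientation: [-0.456, 1.969, -1.969]
ft_force: [0.1, -0.8, -2.0]
finger_gap: 33.9
```

```bash
python3 - <<'E'
from h import *
s=manip.observe(); print(s['ft_force'],s['finger_gap'],s['qpos'])
p=vision.camera('wrist'); save(p,'wrist7')
for t in ('window','reader'):
    for r in finder.pinpoint(p,t): print(t,r['score'],w(p,r['xyz']).round(1))
go(457,356,260,-1.12)
E
```

```text
[ 0.0624454  -0.84991544 -1.95790203] 33.852025273973304 [3.88409831e-01 3.20090618e-01 1.56226731e+00 2.21604521e-05
 1.25947675e+00 1.50475791e+00]
window 0.69 [451.7 353.4  45.4]
reader 0.78 [459.8 357.7   4.1]
t 16.1 pos [456.9 249.6 259.4] psi -1.119 shift [-0.0465 -0.0007 -0.0957] turn [-0.0002  0.001   0.0003]
```

View pics/wrist7.png

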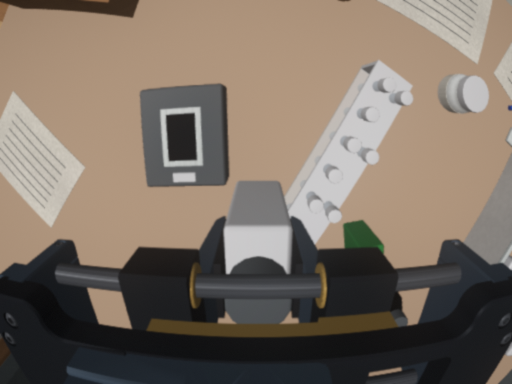

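```bash
python3 - <<'E'
from h import *
def win(p,seed,r,fn,name):
    g=cv2.cvtColor(p['image'],cv2.COLOR_RGB2GRAY); G=cv2.resize(g,None,fx=4,fy=4,interpolation=cv2.INTER_CUBIC)
    u0,v0=[int(4*a) for a in seed]; roi=G[v0-4*r:v0+4*r,u0-4*r:u0+4*r]
    t,_=cv2.threshold(roi,0,255,cv2.THRESH_OTSU); t=(np.median(G[v0-8:v0+8,u0-8:u0+8].astype(float))+roi.max()*1.)/2
    b=(roi<t).astype(np.uint8); n,l=cv2.connectedComponents(b,connectivity=4); b=(l==l[4*r,4*r]).astype(np.uint8)
    cs,_=cv2.findContours(b,0,1); c=max(cs,key=cv2.contourArea)[:,0,:]
    X=np.array([fn(p,(u+u0-4*r+.5)/4-.5,(v+v0-4*r+.5)/4-.5,46)[:2] for u,v in c])
    (cx,cy),(a,bb),an=cv2.minAreaRect(X.astype(np.float32)); m=cv2.moments(X.astype(np.float32))
    print(name,'rect',(round(cx,1),round(cy,1)),(round(a,1),round(bb,1)),np.radians(an).round(3),'centroid',round(m['m10']/m['m00'],1),round(m['m01']/m['m00'],1))
p=vision.camera('wrist'); win(p,(182,137),27,fray,'wrist')
p=vision.camera('scene'); win(p,(401,257),13,ray,'scene')
p=vision.camera('side'); save(p,'side7'); win(p,(210,145),9,ray,'side')
E
```

```text
wrist rect (455.0, 358.9) (59.8, 38.1) 0.47 centroid 455.0 358.8
scene rect (455.7, 357.4) (59.0, 37.0) 0.468 centroid 455.6 357.6
side rect (455.6, 355.3) (54.8, 34.9) 0.469 centroid 455.7 355.3
```

The window measurements agree across cameras: centre about (455.4,358.2), 60x38 mm, yaw 0.47, so ψ=-1.10.

```bash
python3 - <<'E'
from h import *
go(455.4,358.2,200,-1.10)
E
```

```text
t 16.25 pos [457.2 249.1 259.5] psi -1.1202 shift [-0.0458  0.0594 -0.099 ] turn [-0.0001 -0.0202  0.0001]
```

Emit:
jog_arm(series=[[0.02,-0.002,0,-0.005,0,0,0],[0.02,-0.008,0,-0.017,0,-0.005,0],[0.02,-0.016,0.002,-0.035,0,-0.01,0],[0.02,-0.025,0.008,-0.054,0,-0.015,0],[0.02,-0.034,0.016,-0.073,0,-0.02,0],[0.02,-0.041,0.026,-0.088,0,-0.02,0],[0.02,-0.045,0.038,-0.096,0,-0.02,0],[0.02,-0.046,0.048,-0.099,0,-0.02,0],[0.02,-0.046,0.055,-0.099,0,-0.02,0],[0.02,-0.046,0.059,-0.099,0,-0.02,0],[0.02,-0.046,0.0595,-0.099,0,-0.02,0],[0.02,-0.046,0.0595,-0.099,0,-0.02,0]])

```text
clock: 17.45
eef_pos: [455.6, 358.8, 200.2]
orientation: [-0.47, 1.959, -1.959]
ft_force: [0.2, -0.6, -1.4]
finger_gap: 33.8
```

```bash
python3 - <<'E'
from fit import *
s=manip.observe(); print(s['ft_force'],s['finger_gap'])
go(455.4,358.2,124.5,-1.10)
for n in ('scene','side'):
    p=vision.camera(n); save(p,n+'8')
    for r in finder.pinpoint(p,'bottle'): print(n,round(r['score'],2),w(p,r['xyz']).round(1))
p=vision.camera('wrist'); save(p,'wrist8')
a=cv2.imread('pics/side8.png')[70:230,130:290]; b=cv2.imread('pics/scene8.png')[150:310,320:480]
cv2.imwrite('pics/c8.png',cv2.resize(cv2.hconcat([a,b]),None,fx=2.4,fy=2.4))
E
```

```text
[ 0.20754246 -0.56733689 -1.3829234 ] 33.842359717990895
t 17.45 pos [455.6 358.8 200.2] psi -1.0996 shift [0.0005 0.0757 0.0004] turn [-0.      0.0004 -0.0003]
scene 0.75 [420.2  66.4   2.5]
scene 0.75 [362.4 -23.   -0.6]
scene 0.62 [454.9 358.5 132.7]
side 0.86 [357.9 -20.8  -2.6]
side 0.58 [456.7 359.2 134.5]
side 0.56 [420.3  62.    1.9]
```

View pics/c8.png

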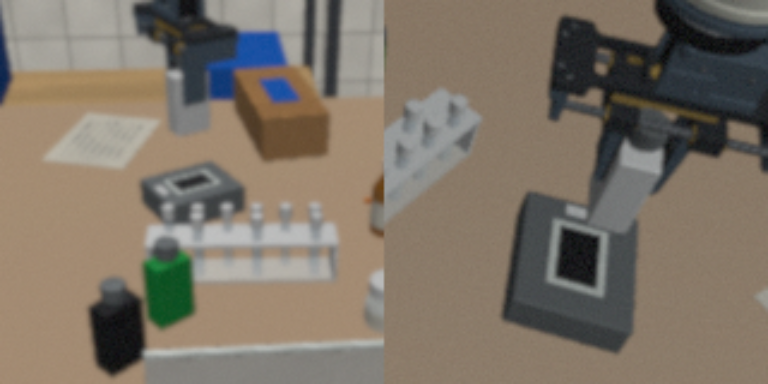

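View pics/wrist8.png

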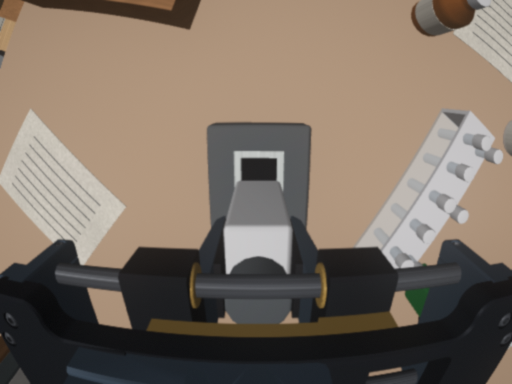

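The bottle hangs aligned over the window: the network puts it at about (455.5,359) with its base at about 133. Descending.

Emit:
jog_arm(series=[[0.02,0,0.004,0,0,0,0],[0.02,0,0.013,0,0,0,0],[0.02,0,0.025,0,0,0,0],[0.02,0,0.037,0,0,0,0],[0.02,0,0.048,0,0,0,0],[0.02,0,0.057,0,0,0,0],[0.02,0,0.064,0,0,0,0],[0.02,0,0.069,0,0,0,0],[0.02,0,0.072,0,0,0,0],[0.02,0,0.074,0,0,0,0],[0.02,0,0.075,0,0,0,0],[0.02,0,0.075,0,0,0,0],[0.02,0,0.075,0,0,0,0]])

```text
clock: 19.0
eef_pos: [455.5, 359.2, 125.2]
orientation: [-0.47, 1.959, -1.958]
ft_force: [0.0, 0.4, -1.6]
finger_gap: 33.9
```

```bash
python3 - <<'E'
from fit import *
s=manip.observe(); print(s['ft_force'],s['finger_gap'],s['eef_pos'])
for n in ('scene','side','wrist'):
    p=vision.camera(n); save(p,n+'9')
    for r in finder.pinpoint(p,'bottle')+finder.pinpoint(p,'pad_top'): print(n,round(r['score'],2),w(p,r['xyz']).round(1))
    if n=='scene':
        for r in finder.masks_of(p,'bottle'):
            v,u=np.nonzero(r['pixels'])
            if v.mean()>210: print('mask',r['score'],r['pixels'].sum(),u.mean(),v.mean())
        c,s_=np.cos(.47),np.sin(.47); im=p['image'][:,:,::-1].copy(); im=cv2.resize(im,None,fx=4,fy=4,interpolation=3)
        B=[box for box in []]
        for z,(a,b),col,o in ((56.5,(28,17),(0,255,0),(455.4,358.6)),(46,(30,19),(0,0,255),(455.4,358.2))):
            q=np.array([[4*(k+.5) for k in px(p,[o[0]+x*c-y*s_,o[1]+x*s_+y*c,z])] for x,y in((a,b),(-a,b),(-a,-b),(a,-b))]).astype(int)
            cv2.polylines(im,[q],True,col,1)
        cv2.imwrite('pics/c9.png',im[4*180:4*300,4*340:4*470])
a=cv2.imread('pics/side9.png')[70:230,130:290]
cv2.imwrite('pics/d9.png',cv2.resize(a,None,fx=3,fy=3))
E
```

```text
[ 0.03769803  0.38899501 -1.62945665] 33.919284296385186 [455.47007758 359.22855713 125.15423855]
scene 0.92 [361.6 -21.6   1.4]
scene 0.77 [453.4 357.4  55.6]
scene 0.68 [418.4  65.9   0.7]
scene 0.82 [ 460.6 -316.    76.6]
mask 0.86 644 409.4254658385093 245.8695652173913
side 0.95 [360.7 -22.3  -2.5]
side 0.88 [420.4  61.2   1.6]
side 0.85 [455.9 359.1  58.6]
side 0.48 [748.3 261.6  -4.5]
side 0.92 [ 463.7 -319.1   77.8]
wrist 0.67 [454.1 357.9  56.3]
```

View pics/c9.png

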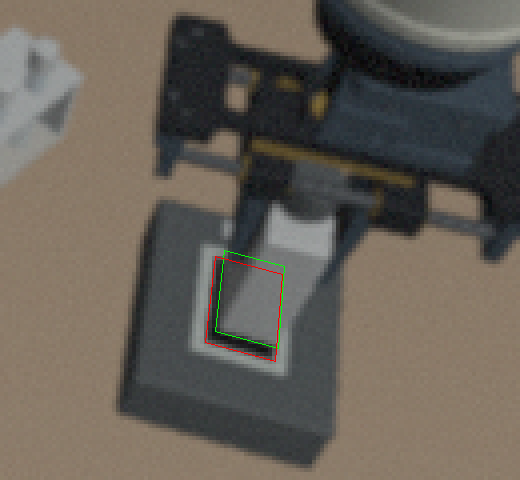

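View pics/d9.png

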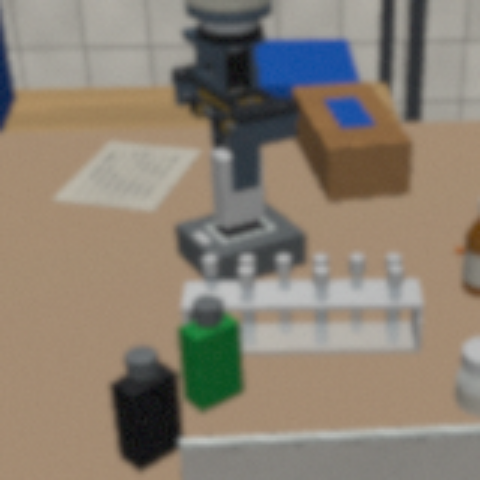

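View pics/wrist9.png

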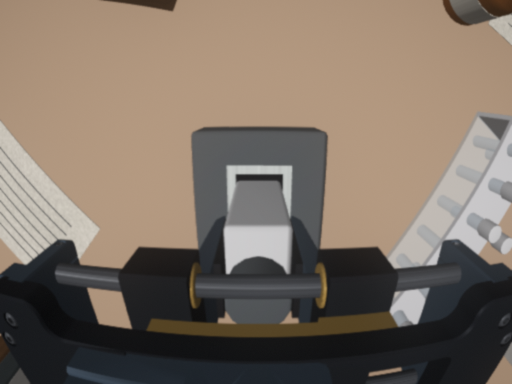

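The drawn outlines of window and base match the picture, and the bottle hovers about 11 mm above the window. The pad is back up and the wrist force equals the bottle's weight alone. Handing in.

```bash
python3 - <<'E'
from h import *
print(order.finish_job())
s=manip.observe(); print(s['clock'],s['eef_pos'],s['finger_gap'],s['ft_force'])
E
```

```text
the job is handed in; nothing more can be done
None
the job is handed in; nothing more can be done
```

I handed the job in at about 20 s, with the white bottle still gripped and hovering over the reader's window. No verdict came back. I saw no sign of touching the screen, rack or reader, but I did not measure whether the other containers had moved.

**What I did:** I gripped the bottle across its 34 mm side with 40 N, raised to 50 N for pressing. I pressed it upright onto the pad's middle for over 1.2 s, with 18–25 N on the wrist. Then I carried it over the splash screen with its base at about 190 mm and lowered it over the window.

**Last checks:**
- **Pad:** the pictures put it at 67–69 mm while pressed, and at about 77 mm at the end, so it is up again.
- **Height:** the underside was about 10–12 mm above the window (network readings 55.6–58.6 mm, against 57 mm from the arm's pose).
- **Centring:** the gripper stood at (455.5, 359.2) and the window centre was measured at (455.4, 358.2), so about 1 mm off. The networks put the bottle within about 3 mm of the window centre.
- **Long side:** I turned the gripper to the window's measured angle, and the wrist picture shows the two parallel.
- **Contact:** the wrist force was 1.6 N, which is just the bottle's weight, and the finger gap held at 33.9 mm.

**Disagreement:** the cameras differed by about 3.5 mm on the window centre in y (355.3 from the side camera, 358.8 from the wrist). I trusted the wrist and scene cameras, because the window is small in the side view. Even at the side camera's figure the bottle would be about 4 mm off, inside the 8 mm limit.

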